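# Vent the vacuum chamber and hold its lid open

### The job

Let the air back into the small vacuum chamber: push the blue vent plunger on its side fully down for a moment with the lid shut, then let it spring all the way back up. Then raise the chamber's lid by its black handle and hold it open at 50 degrees (the red mark on its degree sector), so that a colleague can take out the specimens; the lid falls shut by itself, so finish while still holding it there with the gripper. Do not knock or shift the things standing round the chamber.

Things in the scene. Friction and masses are not known exactly. Their poses are not given: they have to be found in the camera images.
- chamber: Grey vacuum chamber, 200 x 200 mm, 95 mm high without lid, fixed to the worktop. Origin: centre of its underside. Its z is up, -x its front (gauge, lid handle; towards the robot), +x the hinge side, +y its left side with an aluminium valve block under the plunger. On its right by the hinge a degree sector, radius 55 mm, ticks every 10 degrees, red at 50, up to 60 mm above the shut lid.
- hinge (a point): Middle of the lid's hinge axis; lies in the chamber's frame at x +106, y 0, z +100 mm. The hinge axis runs along the chamber's y.
- lid_bar (a point): Centre of the lid's handle: round black level bar, 12 mm thick, along the chamber's y, between uprights at +-55 mm, 39 mm clear above the lid. Lid shut: in the chamber's frame at x -79, y 0, z +150 mm, that is 185 mm in front of the hinge axis and 50 mm above it; it swings with the lid about that axis. The bar is smooth and can turn between gripper fingers.
- lid (a joint): Lid angle, rad: 0 shut, grows as the front edge swings up and back, stop at 1.3; 50 degrees is 0.873. Lid 200 x 200 x 10 mm, aluminium frame with clear window. Its weight (0.3 to 0.6 kg) and a spring close it: about 4 to 7 N at the handle; let go, it falls shut.
- plunger_top (a point): Centre of the top face of the blue round plunger cap, 24 mm across; moves with the plunger. Up, it lies in the chamber's frame at x -30, y +130, z +108 mm.
- plunger (a joint): Travel of the vent plunger downwards, m: 0 up, 0.014 fully down (hard stop). The spring needs 3 N to start and about 7.5 N fully down, and brings it back up when let go.
- beaker: Bystander: white plastic beaker, 73 mm across, 86 mm high, upright to the right of the chamber. Origin: centre of its underside.
- petri_dish: Bystander: low round dish, 70 mm across, 14 mm high, right of the chamber towards its front. Origin: centre of its underside.
- bottle_1: Bystander: small brown dropper bottle with black top, 33 mm across, 102 mm high, upright to the left of the chamber. Origin: centre of its underside.
- paste_2: Bystander: white and blue paste syringe, 123 mm long along its y, 17 mm thick, lying to the left of the chamber towards its front. Origin: centre of its underside.

How it is judged:
By the outcome, as a careful person would: the job done as asked, in the order asked, and still so for the second after the job is handed in, while the arm keeps its last pose, push and grip.
It also fails if it takes over 40 s, if anything falls off the work surface, if the arm or the gripper's body presses on something with over 40 N, if the wrist force passes 120 N, or if a joint passes its speed limit or range.

### The arm

A 6-joint arm with a two-finger parallel gripper is mounted at the origin on a cart in front of the work surface, level with it; the furniture and walls round the work are solid. World frame = base frame: x ahead of the robot, y to its left, z up, the work surface at z = 0. Lengths are in m, angles in degrees, forces in N, time in s.
With the tool pointing down it reaches from about 0.35 to 0.875 m from the base axis. Payload 4.2 kg.
Tool frame: the origin (TCP) lies at the very end of the fingers, on their centre line; the grasp point (between the pads) lies 19 mm behind it; y points along the fingers, z is the direction in which the jaws open and shut, and the axes are right-handed (so a half turn about y gives the same grasp; the last joint's range is limited). The gripper opens to 87 mm and grips with 3 to 60 N. Pads are 19 mm wide; open, the fingers measure 117 mm over their backs; the gripper's body (75 mm by 190 mm) begins 51 mm behind the grasp point.
Start: joints at [-60.012, 22.042, 0.453, 0, -68.411, -14.817], TCP at [0.164, -0.603, 0.223] pointing down, gripper open.
Joint ranges: [-179.83, 179.83], [-69.29, 118.12], [-61.27, 80.66], [-181.25, 117.63], [-171.15, -9.14], [-177.46, 177.46]. Speed limits (degrees/s): [159.86, 159.86, 180, 180, 180, 180].

### API

Orientations are given as a 3x3 rotation matrix whose columns are the frame's x, y, z axes.
In Python, from station import r, eyes gives the robot as it stands.
- The arm moves only by the tool play_rows, never from a script. Its argument "deltas" is one flat list of numbers, 5 for each row, row after row: the closure in counts, from 0 (fully open) to 255 (shut), then the shift along the tool's x, y, z in mm, then the turn about the tool's y in rad. In form: [claw, tx, ty, tz, roll, claw, tx, ty, tz, roll, ...]. A call has exactly 10 rows; each row shifts and turns the commanded pose from where the row before left it, along the tool's axes as they then stand; what a row does not reach is not made up. A row lasts 1/10 s, in which the tool goes at most 50 mm and 8.59 degrees, less where a joint would pass 70% of its speed; a pose out of reach is approached as far as the arm can. A call is refused whole if a number of a shift passes 50 or a number of a turn 0.15, either way. A call with a gripper value outside its range is refused whole. The fingers move at their own pace and stop on an object; the grip force is fixed at half the most. Time passes only in rows, so rows that do not move let the fingers close, or fill a call up. It gives the time, the measured TCP pose, the force and the opening at its end, in the units of the state.
- r.sense(): the state, without advancing time (a new reading comes with each control period).
- eyes.capture(name): name is "scene" or "side" or "wrist"; returns a dict with "img" (480x640x3 uint8, blue, green, red), "vfov" (degrees; the focal length in pixels is half the picture's height over the tangent of half this angle, whatever the lens; pixels are square), "cx", "cy" (the principal point, pixels), "R" (3x3) and "t" (3): a world point X has camera coordinates R X + t; the wrist camera has in their place "tool_from_camera" (4x4, takes a point from camera to tool coordinates, whose origin is the TCP and whose axes are the tool frame's). Camera axes: x right, y down, z forward; pixel columns grow to the right and rows downward; lengths in m; the calibration is good to about 2 mm. A picture is of the moment at which its call begins: read the wrist's pose just before it. There is no depth.
- r.finish_job(): hands the job in, once; it reports no verdict.
The state is a dict: "time_s": time; "joints": joint angles; "joint_velocities": joint speeds; "effort": joint torques, N m; "tcp_pos": TCP position; "ee_rot": TCP orientation; "wrist_force": force on the tool from outside, world axes, zero at the start; "moment": the same for the moment, N m; "gripper_width": opening from 0.0 (shut) to 1.0 (fully open).
Only numpy, scipy, OpenCV 4.12 (cv2) and the standard library are available. Lean on these libraries where they do the work, as an engineer would, in place of code of your own. Each camera call takes 0.05 s, during which the arm holds its last target.

## Working session

There is one attempt and no reset: what is moved stays moved. The work goes in short steps, Python scripts to look and compute and a tool call to move; the robot and the scene stay as the last step left them, time stands still between calls to the robot, and variables do not carry over. Pictures are saved under pics/ and viewed, and the job is handed in when it is done.

Besides the shell and the picture viewer there is one more tool, called after ">>>" by a JSON object that holds its "name" and its "arguments". play_rows: Moves the arm, as the interface text tells. Its arguments: {"type":"object","properties":{"deltas":{"type":"array","items":{"type":"number"}}},"required":["deltas"]}

```bash
ls; mkdir -p pics; python3 - <<'E'
from station import r, eyes
import cv2,numpy as np
s=r.sense();print(s)
for n in("scene","side","wrist"):
    c=eyes.capture(n);cv2.imwrite(f"pics/{n}0.png",c["img"]);print(n,{k:(np.round(v,4).tolist() if not np.isscalar(v) else v) for k,v in c.items() if k!="img"})
E
```

```text
pics
{'time_s': 0.0, 'joints': array([-6.00123454e+01,  2.20907416e+01,  3.79120337e-01, -3.11263214e-02,
       -6.84100935e+01, -1.48176727e+01]), 'joint_velocities': array([ 0.03714417, -0.11567423,  0.04230064,  0.0071838 ,  0.09292701,
        0.18717874]), 'effort': array([ 5.94853300e-04, -3.90666926e+01,  1.87401652e+01,  4.21959087e+00,
        1.08715476e-02, -1.96290775e-04]), 'tcp_pos': array([ 0.16343232, -0.60262354,  0.22144977]), 'ee_rot': array([[ 9.65206140e-01, -6.24217984e-04, -2.61489420e-01],
       [ 2.61490159e-01,  2.09237784e-03,  9.65203874e-01],
       [-5.53629475e-05, -9.99997616e-01,  2.18280280e-03]]), 'wrist_force': array([-0.30047567,  0.51576847,  0.12359804]), 'moment': array([-0.02396096,  0.03267732,  0.07035667]), 'gripper_width': 1.0017821801496172}
scene {'vfov': 48.173803800940746, 'cx': 310.79012900420014, 'cy': 236.14072247610113, 'R': [[-0.362, -0.9322, 0.0061], [-0.7441, 0.285, -0.6042], [0.5615, -0.2232, -0.7968]], 't': [0.2376, 0.4988, 0.7482]}
side {'vfov': 43.89312466181563, 'cx': 319.54492857869246, 'cy': 239.40794489018933, 'R': [[0.9389, 0.3442, 0.0071], [0.2828, -0.7592, -0.5862], [-0.1964, 0.5524, -0.8101]], 't': [-0.5486, -0.0941, 1.2988]}
wrist {'vfov': 71.34136201074624, 'cx': 317.7953469002486, 'cy': 234.822825192381, 'tool_from_camera': [[-0.0007, 0.9651, 0.2618, -0.0723], [0.0005, -0.2618, 0.9651, -0.1619], [1.0, 0.0008, -0.0003, -0.0002], [0.0, 0.0, 0.0, 1.0]]}
```

View pics/scene0.png

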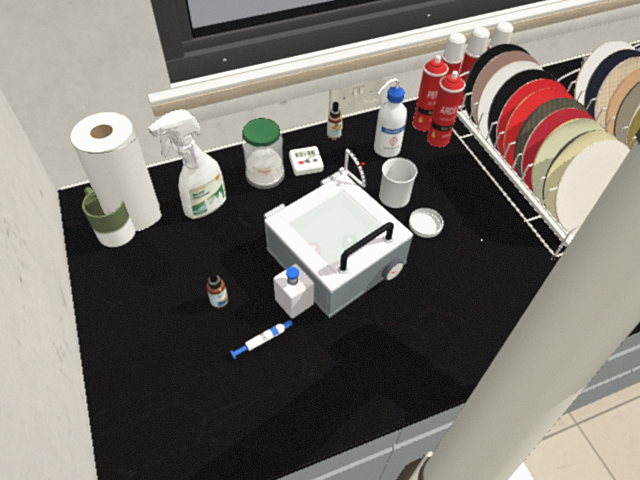

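View pics/side0.png

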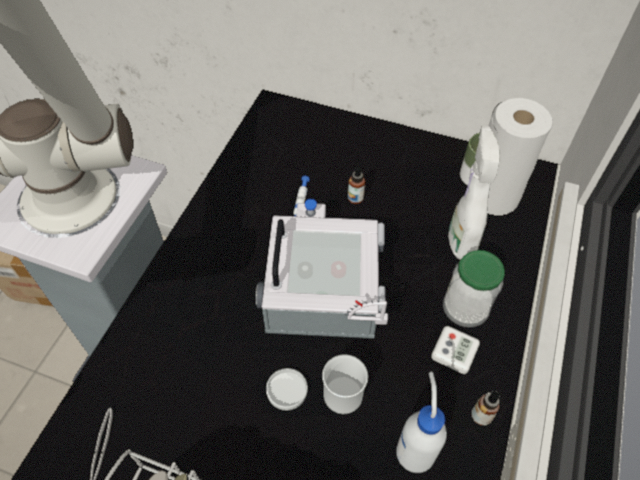

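View pics/wrist0.png

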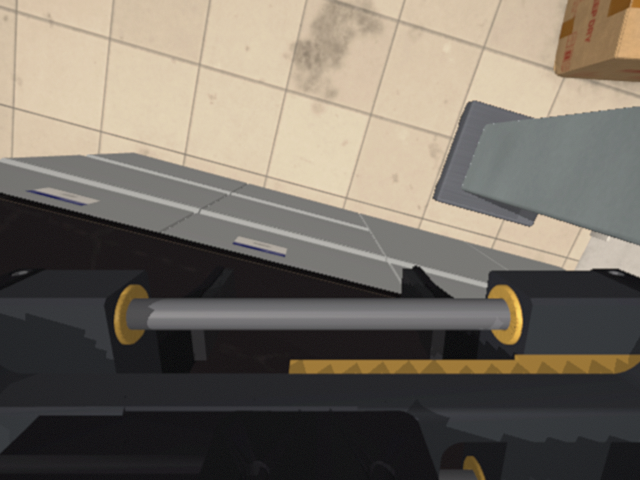

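The scene view shows the chamber around (335,245), the black bar from (343,260) to (390,232) and the blue cap at (292,274). In the side view the bar is near x=278, rows 225–285, and the cap is at (310,207). I'll zoom in on both.

```bash
python3 - <<'E'
import cv2,numpy as np
a=cv2.imread("pics/scene0.png")[160:330,240:440];b=cv2.imread("pics/side0.png")[170:350,230:410]
cv2.imwrite("pics/za.png",cv2.resize(a,None,fx=4,fy=3.5*4/3.5,interpolation=cv2.INTER_CUBIC)[:600])
cv2.imwrite("pics/zb.png",cv2.resize(b,None,fx=3.3,fy=3.3,interpolation=cv2.INTER_CUBIC))
E
```

```text
(no output)
```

View pics/za.png

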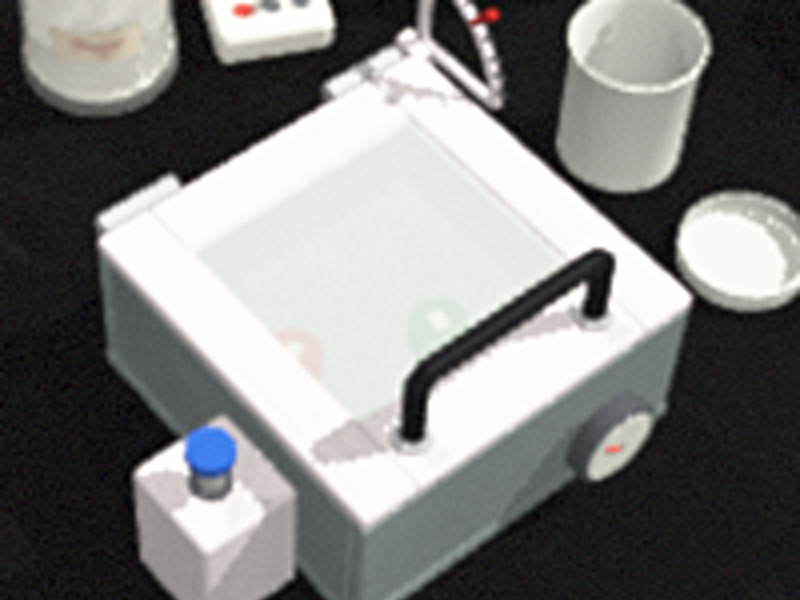

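View pics/zb.png

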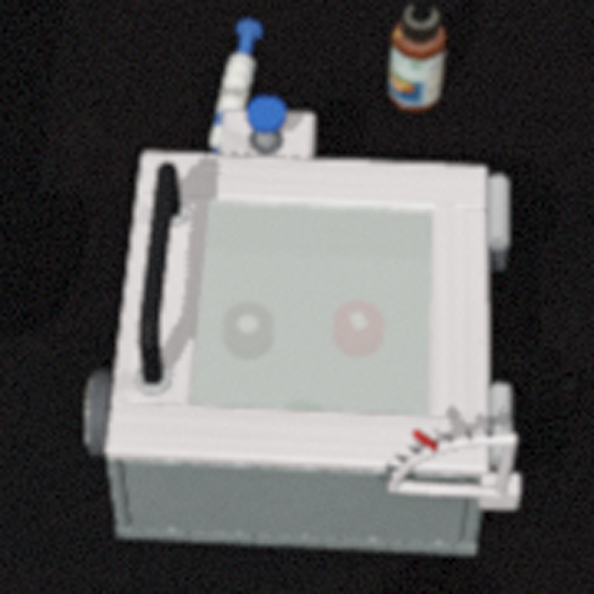

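The lid corners, the cap and the bar ends are all visible in both views. I'll cast rays through the lid's top corners onto z=0.105, and through the cap onto z=0.106.

```bash
cat > h.py <<'E'
import numpy as np,cv2
def ray(c,p):
    h=c["img"].shape[0];f=h/2/np.tan(np.radians(c["vfov"]/2))
    R=np.array(c["R"]);t=np.array(c["t"])
    d=R.T@np.array([(p[0]-c["cx"])/f,(p[1]-c["cy"])/f,1]);return -R.T@t,d/np.linalg.norm(d)
def onz(c,p,z):
    o,d=ray(c,p);return o+d*(z-o[2])/d[2]
def tri(a,pa,b,pb):
    o1,d1=ray(a,pa);o2,d2=ray(b,pb)
    A=np.stack([d1,-d2],1);s=np.linalg.lstsq(A,o2-o1,rcond=None)[0]
    x,y=o1+d1*s[0],o2+d2*s[1];return (x+y)/2,np.linalg.norm(x-y)
def blue(c,box):
    x0,y0,x1,y1=box;h=cv2.cvtColor(c["img"][y0:y1,x0:x1],cv2.COLOR_BGR2HSV)
    m=cv2.inRange(h,(95,120,60),(130,255,255));n,l,s,ce=cv2.connectedComponentsWithStats(m)
    k=1+np.argmax(s[1:,4]);return ce[k]+[x0,y0],s[k]
def dump(p):np.save("c.npy",p)
E
python3 - <<'E'
from station import eyes
from h import *
A=eyes.capture("scene");B=eyes.capture("side")
S={'fl':((331.2,291.2),(273.3,216.4)),'fr':((412.5,234.2),(262.4,307.9)),'bl':((265.7,220),(377.6,220)),'br':((341,171),(377.6,310.9))}
M={}
for k,(p,q) in S.items():
    a,b=onz(A,p,.105),onz(B,q,.105);M[k]=(a+b)/2;print(k,a.round(4),b.round(4),*tri(A,p,B,q))
pts=np.array([[-100,100],[-100,-100],[100,100],[100,-100]])/1000.
W=np.array([M[k][:2] for k in('fl','fr','bl','br')])
z=pts[:,0]+1j*pts[:,1];w=W[:,0]+1j*W[:,1]
r=np.vdot(z,w-w.mean());print("centre",w.mean(),"yaw",np.degrees(np.angle(r)),"scale",abs(r)/np.vdot(z,z).real)
ca,sa=blue(A,(270,255,310,290));cb,sb=blue(B,(302,195,322,214));print(ca,sa,cb,sb,onz(A,ca,.106),onz(B,cb,.106),tri(A,ca,B,cb))
u=r/abs(r)
for n,p in(("plunger",-.03+.13j),("bar",-.079),("hinge",.106)):print(n,w.mean()+u*p)
# bar ends (centre of elbow)
for p,q in(((344.5,254),(280,221)),((389.5,224.5),(276,284))):print(onz(A,p,.15),onz(B,q,.15))
# bystanders
E
```

```text
fl [0.4714 0.035  0.105 ] [0.4782 0.0309 0.105 ] [0.47545619 0.03406054 0.09925383] 0.0021239918400711316
fr [ 0.5311 -0.1533  0.105 ] [ 0.5377 -0.1593  0.105 ] [ 0.53552732 -0.15637086  0.0984658 ] 0.0007414405052482937
bl [0.6607 0.0905 0.105 ] [0.6674 0.0922 0.105 ] [0.66538327 0.09153357 0.102469  ] 0.005496325929665054
br [ 0.7278 -0.0931  0.105 ] [ 0.7245 -0.0962  0.105 ] [ 0.72590097 -0.09428118  0.10476352] 0.004297160158691676
centre (0.599849775294901-0.03167226912191833j) yaw 17.730950157264424 scale 0.9923501034783453
[292.088 272.44 ] [ 16  12  13  12 125] [310.27433628 203.61061947] [  3   3  12  12 113] [0.53095719 0.08465372 0.106     ] [0.533472   0.08426789 0.106     ] (array([0.53257059, 0.08478284, 0.10446542]), np.float64(0.0014881990833916026))
plunger (0.5316836704789193+0.08301592623495607j)
bar (0.5246025036809135-0.05573153167609476j)
hinge (0.7008144688529095+0.0006097793684956068j)
[ 0.50670716 -0.00243074  0.15      ] [ 0.50955985 -0.00631043  0.15      ]
[ 0.53698071 -0.10253954  0.15      ] [ 0.55391601 -0.1316892   0.15      ]
```

Rays from both views agree to a few mm: plunger at about (0.532, 0.0845), yaw about 17.7°, bar centre at about (0.525, -0.056). Next I'll work out the transit, with the fingers closed and the jaws along chamber x.

```bash
cat >> h.py <<'E'
def plan(s,goal,head,n,claw,pad=0,sine=False):
    p=np.array(s["tcp_pos"]);R=np.array(s["ee_rot"])
    h=np.arctan2(R[1,2],R[0,2]);tot=(np.radians(head)-h+np.pi)%(2*np.pi)-np.pi
    print("head",np.degrees(h),"turn",np.degrees(tot));d=(np.array(goal)-p)/n;o=[]
    for i in range(n):
        a=h+tot*i/n;z=np.array([np.cos(a),np.sin(a),0]);y=np.array([0,0,-1.]);x=np.cross(y,z)
        v=1000*np.array([x@d,y@d,z@d]);o.append([claw]+[round(float(q),0) for q in v]+[round(-tot/n,3)])
    for k in range(0,n,10):print([q for w in o[k:k+10] for q in w])
E
python3 - <<'E'
from station import r
from h import *
plan(r.sense(),[.532,.0845,.222],197.7,20,255)
E
```

```text
head 105.16859155857483 turn 92.53140844142519
[255, 27.0, 0.0, 28.0, np.float64(-0.081), 255, 29.0, 0.0, 26.0, np.float64(-0.081), 255, 31.0, 0.0, 24.0, np.float64(-0.081), 255, 33.0, 0.0, 21.0, np.float64(-0.081), 255, 34.0, 0.0, 18.0, np.float64(-0.081), 255, 36.0, 0.0, 16.0, np.float64(-0.081), 255, 37.0, 0.0, 13.0, np.float64(-0.081), 255, 38.0, 0.0, 10.0, np.float64(-0.081), 255, 38.0, 0.0, 7.0, np.float64(-0.081), 255, 39.0, 0.0, 3.0, np.float64(-0.081)]
[255, 39.0, 0.0, 0.0, np.float64(-0.081), 255, 39.0, 0.0, -3.0, np.float64(-0.081), 255, 39.0, 0.0, -6.0, np.float64(-0.081), 255, 38.0, 0.0, -9.0, np.float64(-0.081), 255, 37.0, 0.0, -12.0, np.float64(-0.081), 255, 36.0, 0.0, -15.0, np.float64(-0.081), 255, 35.0, 0.0, -18.0, np.float64(-0.081), 255, 33.0, 0.0, -21.0, np.float64(-0.081), 255, 31.0, 0.0, -23.0, np.float64(-0.081), 255, 29.0, 0.0, -26.0, np.float64(-0.081)]
```

>>> {"name": "play_rows", "arguments": {"deltas": [255,27,0,28,-0.081,255,29,0,26,-0.081,255,31,0,24,-0.081,255,33,0,21,-0.081,255,34,0,18,-0.081,255,36,0,16,-0.081,255,37,0,13,-0.081,255,38,0,10,-0.081,255,38,0,7,-0.081,255,39,0,3,-0.081]}}

```text
time_s: 1.25
tcp_pos: [0.3474, -0.2573, 0.2228]
ee_rot: [[0.473, 0.001, -0.881], [0.881, -0.0, 0.473], [0.0, -1.0, -0.001]]
wrist_force: [0.4, 0.2, -0.5]
gripper_width: 0.176
```

>>> {"name": "play_rows", "arguments": {"deltas": [255,39,0,0,-0.081,255,39,0,-3,-0.081,255,39,0,-6,-0.081,255,38,0,-9,-0.081,255,37,0,-12,-0.081,255,36,0,-15,-0.081,255,35,0,-18,-0.081,255,33,0,-21,-0.081,255,31,0,-23,-0.081,255,29,0,-26,-0.081]}}

```text
time_s: 2.25
tcp_pos: [0.5312, 0.0875, 0.2226]
ee_rot: [[-0.312, 0.0, -0.95], [0.95, 0.0, -0.312], [0.0, -1.0, -0.0]]
wrist_force: [0.8, -0.8, 1.1]
gripper_width: 0.004
```

```bash
python3 - <<'E'
from station import r,eyes
from h import *
s=r.sense();print(s["time_s"],s["tcp_pos"],s["joints"].round(1),s["wrist_force"],s["gripper_width"]);plan(s,[.532,.0845,.140],197.7,10,255)
for n in("scene","wrist","side"):cv2.imwrite(f"pics/{n}1.png",eyes.capture(n)["img"])
E
```

```text
2.25 [0.53117678 0.08746891 0.22261319] [ 26.6  13.6 -11.7  -0.  -64.6  -8.4] [ 0.82195811 -0.75997914  1.07235041] 0.004323247221045816
head -161.79952858860202 turn -0.5004714113980046
[255, -0.0, 8.0, 0.0, np.float64(0.001), 255, -0.0, 8.0, 0.0, np.float64(0.001), 255, -0.0, 8.0, 0.0, np.float64(0.001), 255, -0.0, 8.0, 0.0, np.float64(0.001), 255, -0.0, 8.0, 0.0, np.float64(0.001), 255, -0.0, 8.0, 0.0, np.float64(0.001), 255, -0.0, 8.0, 0.0, np.float64(0.001), 255, -0.0, 8.0, 0.0, np.float64(0.001), 255, -0.0, 8.0, 0.0, np.float64(0.001), 255, -0.0, 8.0, 0.0, np.float64(0.001)]
```

View pics/wrist1.png

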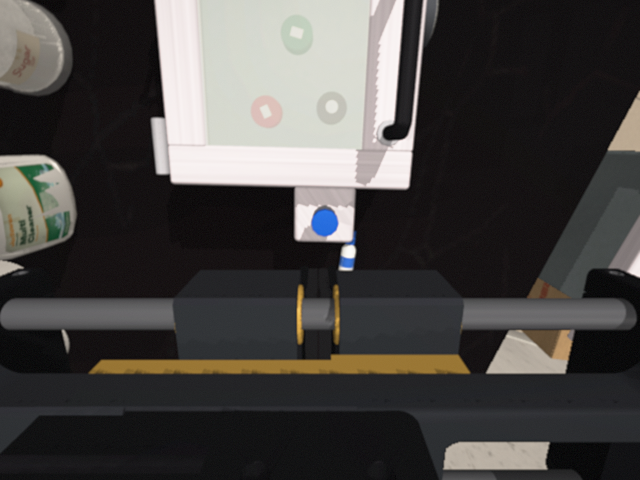

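View pics/side1.png

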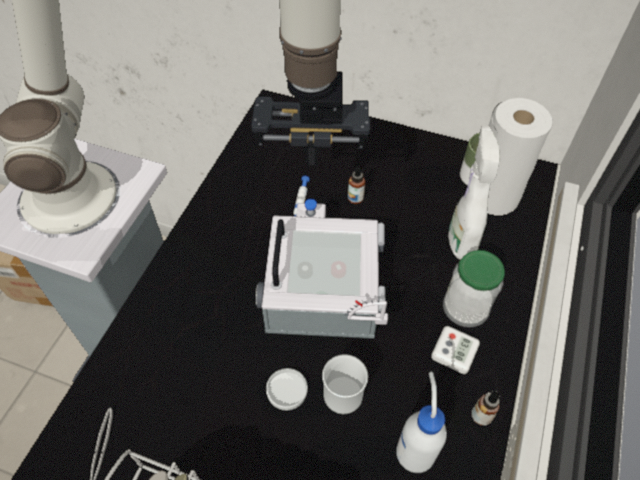

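The wrist view shows the cap at (324,222) and the bar's left end at (400,130). I'll cast both pixels onto their planes.

```bash
cat >> h.py <<'E'
def wray(c,s,p):
    h=480;f=h/2/np.tan(np.radians(c["vfov"]/2));T=np.array(c["tool_from_camera"]);R=np.array(s["ee_rot"])
    d=R@T[:3,:3]@np.array([(p[0]-c["cx"])/f,(p[1]-c["cy"])/f,1]);o=R@T[:3,3]+s["tcp_pos"];return o,d
def wonz(c,s,p,z):
    o,d=wray(c,s,p);return o+d*(z-o[2])/d[2]
E
python3 - <<'E'
from station import r,eyes
from h import *
s=r.sense();c=eyes.capture("wrist")
b,st=blue(c,(290,195,360,245));print(b,st,wonz(c,s,b,.107))
# lid front-left/back-left corners
for p in((410,188),(171,184)):print(wonz(c,s,p,.105))
g=cv2.cvtColor(c["img"],cv2.COLOR_BGR2GRAY)
for v in(10,40,70,100):
    x=np.where(g[v,380:432]<60)[0]+380
    if len(x):print(v,x.min(),x.max(),wonz(c,s,((x.min()+x.max())/2,v),.15))
A=eyes.capture("scene");S=eyes.capture("side")
for C in(A,S):
    q=np.array(C["R"])@s["tcp_pos"]+C["t"];f=240/np.tan(np.radians(C["vfov"]/2));print(q[:2]/q[2]*f+[C["cx"],C["cy"]])
E
```

```text
[318.64157706 225.19713262] [ 16  17  26  27 558] [0.53126995 0.08214204 0.107     ]
[0.46878837 0.02867022 0.105     ]
[0.6584292  0.08737016 0.105     ]
10 395 431 [ 0.52201938 -0.07444253  0.15      ]
40 393 431 [ 0.51632187 -0.05899344  0.15      ]
70 391 431 [ 0.51038021 -0.04288235  0.15      ]
100 389 431 [ 0.50417838 -0.02606576  0.15      ]
[288.65985313 232.55770184]
[309.46411106 160.72271259]
```

View pics/scene1.png

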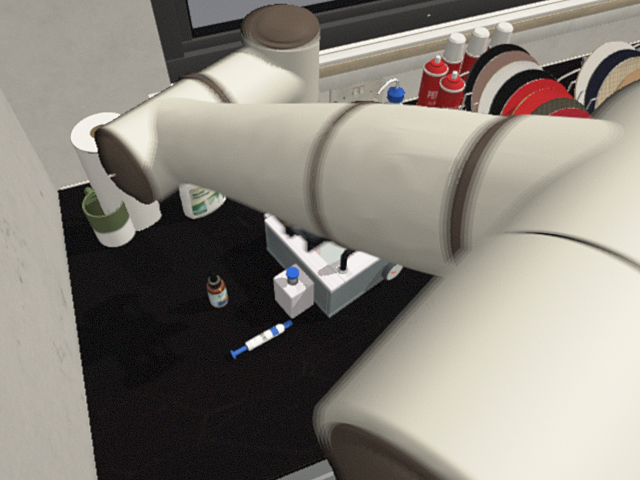

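Wrist cast puts the cap at (0.531, 0.082), within about 2 mm of the fixed cameras, so I'll use (0.5315, 0.0835). Next is the descent to just above it.

```bash
python3 - <<'E'
from station import r
from h import *
s=r.sense();print(s["tcp_pos"],s["wrist_force"]);plan(s,[.5315,.0835,.113],197.6,1,255)
E
```

```text
[0.53020535 0.08525799 0.22238755] [ 0.03760365  0.39258362 -0.14461173]
head -162.0605078276807 turn -0.3394921723193033
[255, -2.0, 109.0, -1.0, np.float64(0.006)]
```

>>> {"name": "play_rows", "arguments": {"deltas": [255,-1,20,-1,0,255,-1,20,0,0,255,0,20,0,0,255,0,15,0,0,255,0,12,0,0,255,0,10,0,0,255,0,6,0,0,255,0,4,0,0,255,0,2,0,0,255,0,0,0,0]}}

```text
time_s: 3.55
tcp_pos: [0.5325, 0.0844, 0.1137]
ee_rot: [[-0.309, 0.0, -0.951], [0.951, 0.0, -0.309], [-0.0, -1.0, -0.0]]
wrist_force: [-0.5, 1.0, 0.2]
gripper_width: 0.005
```

```bash
python3 - <<'E'
from station import r,eyes
from h import *
s=r.sense();print(s["tcp_pos"],s["wrist_force"],s["time_s"])
a=eyes.capture("scene")["img"][240:330,250:350];b=eyes.capture("side")["img"][100:240,250:390]
cv2.imwrite("pics/d2.png",np.hstack([cv2.resize(a,(400,360),interpolation=2),cv2.resize(b,(360,360),interpolation=2)]))
E
```

```text
[0.53247807 0.08439698 0.11366699] [-0.51497784  1.03347235  0.15856879] 3.55
```

View pics/d2.png

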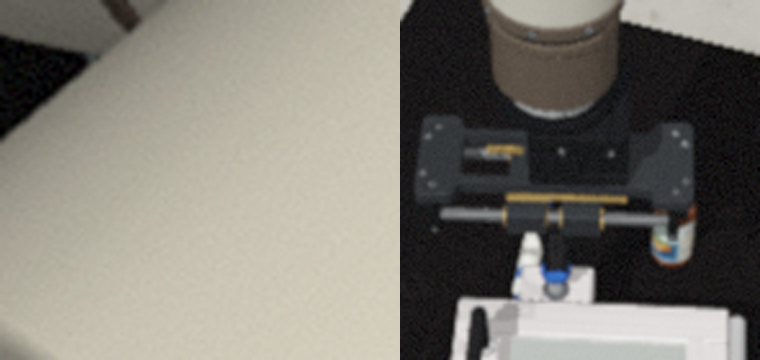

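The side view shows the fingertips right over the cap. Now I'll press it.

>>> {"name": "play_rows", "arguments": {"deltas": [255,0,2,0,0,255,0,2,0,0,255,0,2,0,0,255,0,2,0,0,255,0,2,0,0,255,0,2,0,0,255,0,2,0,0,255,0,2,0,0,255,0,1,0,0,255,0,0,0,0]}}

```text
time_s: 4.65
tcp_pos: [0.5324, 0.0844, 0.0968]
ee_rot: [[-0.309, 0.0, -0.951], [0.951, -0.0, -0.309], [-0.0, -1.0, -0.0]]
wrist_force: [-2.0, -0.2, 6.9]
gripper_width: 0.007
```

>>> {"name": "play_rows", "arguments": {"deltas": [255,0,1,0,0,255,0,1,0,0,255,0,1,0,0,255,0,0.5,0,0,255,0,0,0,0,255,0,0,0,0,255,0,0,0,0,255,0,0,0,0,255,0,0,0,0,255,0,0,0,0]}}

```text
time_s: 5.65
tcp_pos: [0.5325, 0.0844, 0.0944]
ee_rot: [[-0.309, 0.001, -0.951], [0.951, -0.0, -0.309], [-0.0, -1.0, -0.001]]
wrist_force: [-3.2, -0.1, 11.0]
gripper_width: 0.007
```

>>> {"name": "play_rows", "arguments": {"deltas": [255,0,1,0,0,255,0,1,0,0,255,0,0,0,0,255,0,0,0,0,255,0,0,0,0,255,0,0,0,0,255,0,0,0,0,255,0,0,0,0,255,0,0,0,0,255,0,0,0,0]}}

```text
time_s: 6.65
tcp_pos: [0.5326, 0.0844, 0.0942]
ee_rot: [[-0.31, 0.001, -0.951], [0.951, -0.0, -0.31], [-0.001, -1.0, -0.001]]
wrist_force: [-8.9, 1.2, 20.5]
gripper_width: 0.004
```

It's on the hard stop: z stays at 0.094 while the force climbs to 20 N. Now I'll retreat.

>>> {"name": "play_rows", "arguments": {"deltas": [255,0,-4,0,0,255,0,-4,0,0,255,0,-6,0,0,255,0,-8,0,0,255,0,-15,0,0,255,0,-20,0,0,255,0,-20,0,0,255,0,-20,0,0,255,0,-15,0,0,0,0,-5,0,0]}}

```text
time_s: 7.65
tcp_pos: [0.5331, 0.0845, 0.2094]
ee_rot: [[-0.309, 0.003, -0.951], [0.951, 0.001, -0.309], [0.0, -1.0, -0.003]]
wrist_force: [-0.6, 0.2, -0.7]
gripper_width: 0.042
```

```bash
python3 - <<'E'
from station import r,eyes
from h import *
s=r.sense();c=eyes.capture("wrist");print(s["tcp_pos"],s["time_s"])
cv2.imwrite("pics/w3.png",c["img"])
b,st=blue(c,(270,150,370,260));print(b,st,wonz(c,s,b,.108))
C=eyes.capture("side");cv2.imwrite("pics/s3.png",C["img"])
b,st=blue(C,(300,195,324,218));print(b,st)
plan(s,[.5245,-.0545,.21],197.6,10,0)
E
```

```text
[0.53306035 0.0845216  0.20939313] 7.65
[319.8358209  233.30182421] [ 37  69  27  29 603] [0.53133033 0.08228165 0.108     ]
[310.27433628 203.61061947] [  5   3  12  12 113]
head -162.00996977319463 turn -0.3900302268053978
[0, -13.0, -0.0, 5.0, np.float64(0.001), 0, -13.0, -0.0, 5.0, np.float64(0.001), 0, -13.0, -0.0, 5.0, np.float64(0.001), 0, -13.0, -0.0, 5.0, np.float64(0.001), 0, -13.0, -0.0, 5.0, np.float64(0.001), 0, -13.0, -0.0, 5.0, np.float64(0.001), 0, -13.0, -0.0, 5.0, np.float64(0.001), 0, -13.0, -0.0, 5.0, np.float64(0.001), 0, -13.0, -0.0, 5.0, np.float64(0.001), 0, -13.0, -0.0, 5.0, np.float64(0.001)]
```

View pics/w3.png

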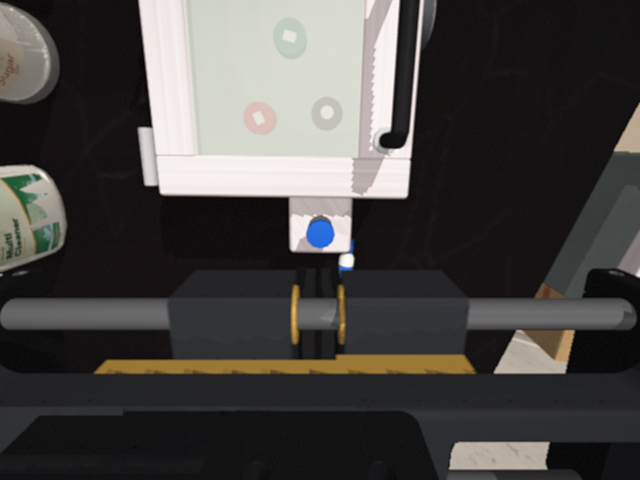

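The cap in the side view is back at exactly its starting pixel (310.27, 203.61), so the plunger is fully up. Moving over the bar with the gripper open.

>>> {"name": "play_rows", "arguments": {"deltas": [0,-13,0,5,0,0,-13,0,5,0,0,-13,0,5,0,0,-13,0,5,0,0,-13,0,5,0,0,-13,0,5,0,0,-13,0,5,0,0,-13,0,5,0,0,-13,0,5,0.007,0,-12,0,5,0]}}

```text
time_s: 8.75
tcp_pos: [0.5245, -0.055, 0.2081]
ee_rot: [[-0.302, 0.0, -0.953], [0.953, -0.0, -0.302], [-0.0, -1.0, -0.0]]
wrist_force: [0.8, -0.7, -0.3]
gripper_width: 0.971
```

```bash
python3 - <<'E'
from station import r,eyes
from h import *
s=r.sense();c=eyes.capture("wrist");print(s["tcp_pos"],s["time_s"],s["gripper_width"])
cv2.imwrite("pics/w4.png",c["img"]);cv2.imwrite("pics/s4.png",eyes.capture("side")["img"])
E
```

```text
[ 0.52451457 -0.05502006  0.2080759 ] 8.75 0.9708367730183383
```

View pics/w4.png

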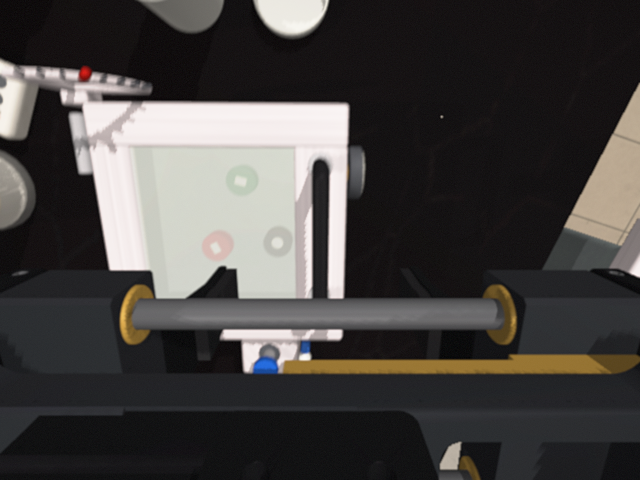

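View pics/s4.png

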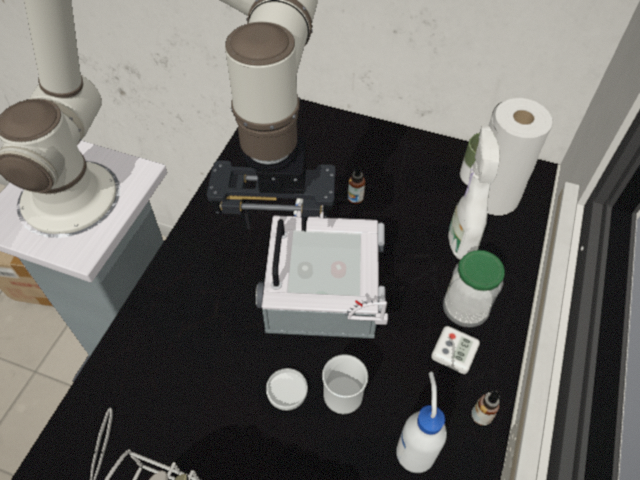

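The bar is vertical in the wrist view at column ~320 (cx is 318), so it's parallel to the pads and about 1.5 mm off. Descending to TCP z 0.130.

>>> {"name": "play_rows", "arguments": {"deltas": [0,0,12,1,0,0,0,12,0,0,0,0,12,0,0,0,0,12,0,0,0,0,10,0,0,0,0,8,0,0,0,0,6,0,0,0,0,4,0,0,0,0,2,0,0,0,0,0,0,0]}}

```text
time_s: 9.85
tcp_pos: [0.5237, -0.0541, 0.13]
ee_rot: [[-0.302, 0.0, -0.953], [0.953, -0.0, -0.302], [-0.0, -1.0, -0.0]]
wrist_force: [1.2, -1.3, 0.4]
gripper_width: 1.001
```

>>> {"name": "play_rows", "arguments": {"deltas": [255,0,0,0,0,255,0,0,0,0,255,0,0,0,0,255,0,0,0,0,255,0,0,0,0,255,0,0,0,0,255,0,0,0,0,255,0,0,0,0,255,0,0,0,0,255,0,0,0,0]}}

```text
time_s: 10.85
tcp_pos: [0.5236, -0.0541, 0.13]
ee_rot: [[-0.302, -0.0, -0.953], [0.953, -0.0, -0.302], [0.0, -1.0, 0.0]]
wrist_force: [0.4, -0.8, 0.4]
gripper_width: 0.171
```

>>> {"name": "play_rows", "arguments": {"deltas": [255,0,0,0,0,255,0,0,0,0,255,0,0,0,0,255,0,0,0,0,255,0,0,0,0,255,0,0,0,0,255,0,0,0,0,255,0,0,0,0,255,0,0,0,0,255,0,0,0,0]}}

```text
time_s: 11.85
tcp_pos: [0.5234, -0.0542, 0.13]
ee_rot: [[-0.302, -0.001, -0.953], [0.953, -0.0, -0.302], [0.0, -1.0, 0.001]]
wrist_force: [-1.1, -0.8, 0.7]
gripper_width: 0.127
```

```bash
python3 - <<'E'
from station import r
import numpy as np
s=r.sense();print(s["tcp_pos"],s["wrist_force"],s["gripper_width"])
def bar(a,rx=185,rz=50):
    rr=np.hypot(rx,rz);b=np.arctan2(rz,rx)+np.radians(a);return np.array([rx-rr*np.cos(b),rr*np.sin(b)-rz])
p=bar(0)
for a in np.linspace(2.5,50,20):
    q=bar(a);print(a,"ty",round(-(q-p)[1]*1000,1),"tz",round(-(q-p)[0]*1000,1));p=q
print(bar(50),bar(52))
E
```

```text
[ 0.52338724 -0.05418296  0.12999747] [-1.14833857 -0.75424475  0.67093949] 0.1267017195273844
2.5 ty -8022.0 tz -2357.0
5.0 ty -7911.5 tz -2704.7
7.5 ty -7786.0 tz -3047.2
10.0 ty -7645.7 tz -3384.0
12.5 ty -7490.8 tz -3714.2
15.0 ty -7321.7 tz -4037.5
17.5 ty -7138.6 tz -4353.0
20.0 ty -6941.9 tz -4660.2
22.5 ty -6732.1 tz -4958.6
25.0 ty -6509.4 tz -5247.5
27.5 ty -6274.3 tz -5526.5
30.0 ty -6027.2 tz -5794.9
32.5 ty -5768.7 tz -6052.3
35.0 ty -5499.2 tz -6298.1
37.5 ty -5219.3 tz -6532.0
40.0 ty -4929.4 tz -6753.5
42.5 ty -4630.1 tz -6962.0
45.0 ty -4322.0 tz -7157.4
47.5 ty -4005.7 tz -7339.1
50.0 ty -3681.8 tz -7506.8
[104.38651436 123.85760246] [110.50316475 126.56506318]
```

Gripper is holding the bar (opening about 11 mm). Lifting along the arc at 1.25° per row.

>>> {"name": "play_rows", "arguments": {"deltas": [255,0,-4,-1.1,0,255,0,-4,-1.3,0,255,0,-4,-1.3,0,255,0,-4,-1.4,0,255,0,-3.9,-1.5,0,255,0,-3.9,-1.5,0,255,0,-3.8,-1.6,0,255,0,-3.8,-1.8,0,255,0,-3.7,-1.8,0,255,0,-3.7,-1.9,0]}}

```text
time_s: 12.85
tcp_pos: [0.5374, -0.0498, 0.169]
ee_rot: [[-0.302, -0.002, -0.953], [0.953, -0.0, -0.302], [0.0, -1.0, 0.002]]
wrist_force: [-3.4, -4.4, -4.4]
gripper_width: 0.125
```

```bash
python3 - <<'E'
from station import r,eyes
from h import *
s=r.sense();print(s["tcp_pos"],s["wrist_force"],s["gripper_width"])
a=eyes.capture("side")["img"][170:350,210:410];cv2.imwrite("pics/l1.png",cv2.resize(a,None,fx=3.3,fy=3.3,interpolation=2))
E
```

```text
[ 0.5373689  -0.04978536  0.16900462] [-3.41854724 -4.41134743 -4.38094443] 0.12486874359990821
```

View pics/l1.png

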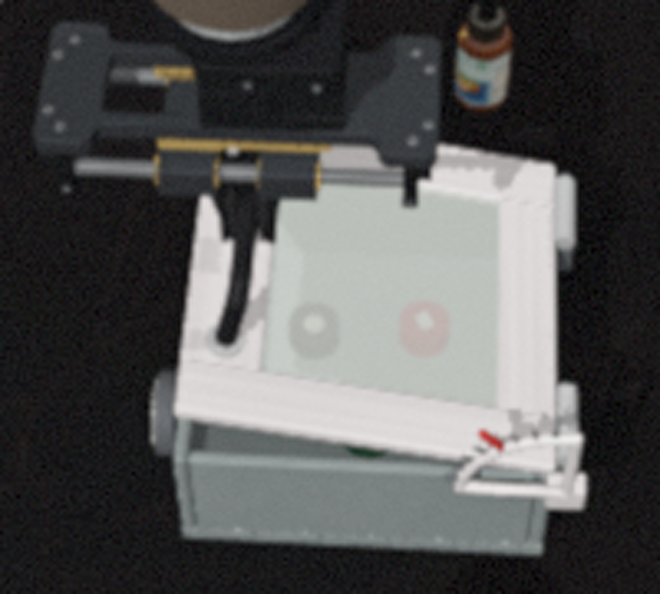

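The side view shows the lid rising with the bar still held, at about 12°. Continuing.

>>> {"name": "play_rows", "arguments": {"deltas": [255,0,-3.7,-2,0,255,0,-3.6,-2,0,255,0,-3.6,-2.2,0,255,0,-3.5,-2.2,0,255,0,-3.5,-2.3,0,255,0,-3.5,-2.4,0,255,0,-3.4,-2.4,0,255,0,-3.4,-2.5,0,255,0,-3.3,-2.6,0,255,0,-3.2,-2.7,0]}}

```text
time_s: 13.9
tcp_pos: [0.5584, -0.0433, 0.2038]
ee_rot: [[-0.302, -0.005, -0.953], [0.953, -0.001, -0.302], [0.0, -1.0, 0.005]]
wrist_force: [-6.2, -4.6, -1.6]
gripper_width: 0.127
```

>>> {"name": "play_rows", "arguments": {"deltas": [255,0,-3.2,-2.7,0,255,0,-3.1,-2.8,0,255,0,-3,-2.9,0,255,0,-3,-2.9,0,255,0,-2.9,-3,0,255,0,-2.9,-3,0,255,0,-2.8,-3.1,0,255,0,-2.7,-3.2,0,255,0,-2.6,-3.2,0,255,0,-2.6,-3.3,0]}}

```text
time_s: 14.9
tcp_pos: [0.5863, -0.0347, 0.2338]
ee_rot: [[-0.302, -0.006, -0.953], [0.953, -0.002, -0.302], [-0.001, -1.0, 0.006]]
wrist_force: [-9.1, -3.5, 3.2]
gripper_width: 0.121
```

```bash
python3 - <<'E'
from station import r,eyes
from h import *
s=r.sense();print(s["tcp_pos"],s["wrist_force"],s["gripper_width"])
a=eyes.capture("side")["img"][170:350,210:410];cv2.imwrite("pics/l2.png",cv2.resize(a,None,fx=3.3,fy=3.3,interpolation=2))
E
```

```text
[ 0.58634437 -0.03467588  0.2338303 ] [-9.07533944 -3.49082028  3.23879424] 0.12132875346224041
```

View pics/l2.png

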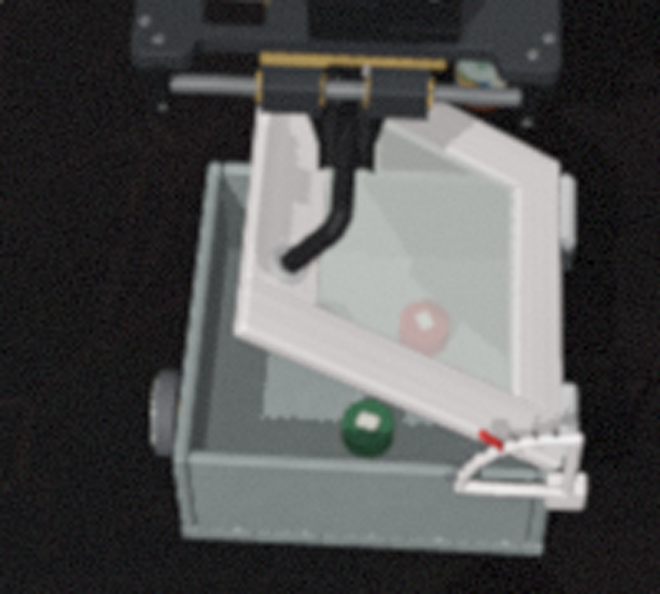

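The lid is at about 37° and still held, with modest forces. Continuing to 50°, easing slightly outwards to take off the radial load.

>>> {"name": "play_rows", "arguments": {"deltas": [255,0,-2.6,-3.2,0,255,0,-2.5,-3.3,0,255,0,-2.5,-3.3,0,255,0,-2.4,-3.4,0,255,0,-2.3,-3.4,0,255,0,-2.3,-3.5,0,255,0,-2.2,-3.5,0,255,0,-2.1,-3.6,0,255,0,-2,-3.7,0,255,0,-1.9,-3.7,0]}}

```text
time_s: 15.95
tcp_pos: [0.6205, -0.0241, 0.2575]
ee_rot: [[-0.302, -0.002, -0.953], [0.953, -0.002, -0.302], [-0.001, -1.0, 0.003]]
wrist_force: [-8.9, -4.2, 4.4]
gripper_width: 0.127
```

>>> {"name": "play_rows", "arguments": {"deltas": [255,0,0,0,0,255,0,0,0,0,255,0,0,0,0,255,0,0,0,0,255,0,0,0,0,255,0,0,0,0,255,0,0,0,0,255,0,0,0,0,255,0,0,0,0,255,0,0,0,0]}}

```text
time_s: 16.95
tcp_pos: [0.6207, -0.024, 0.2577]
ee_rot: [[-0.302, -0.001, -0.953], [0.953, -0.002, -0.302], [-0.002, -1.0, 0.002]]
wrist_force: [-8.0, -4.5, 3.8]
gripper_width: 0.127
```

```bash
python3 - <<'E'
from station import r,eyes
from h import *
s=r.sense();print(s["tcp_pos"],s["wrist_force"],s["gripper_width"])
for n in("side","scene","wrist"):
    c=eyes.capture(n);cv2.imwrite(f"pics/{n}5.png",c["img"])
    if n=="side":cv2.imwrite("pics/l3.png",cv2.resize(c["img"][150:350,210:410],None,fx=3,fy=3,interpolation=2))
# kinematic angle from TCP (hinge est.)
u=np.exp(1j*np.radians(17.6));p=s["tcp_pos"]
o=.532+.0835j-u*(-.03+.13j);print("centre",o)
d=((p[0]+1j*p[1]-o)/u);x=.106-d.real;z=p[2]+.019-.1
print("chamber xy",d,"r",np.hypot(x,z),"angle",np.degrees(np.arctan2(z,x)-np.arctan2(50,185)))
dx=np.array([np.cos(np.radians(17.6)),np.sin(np.radians(17.6))])@(p[:2]-[.5234,-.0542]);x=.185-dx;z=.05+p[2]-.130
print("rel",np.hypot(x,z),np.degrees(np.arctan2(z,x)-np.arctan2(50,185)))
E
```

```text
[ 0.62074971 -0.02400495  0.25769034] [-7.97978852 -4.46400541  3.78088305] 0.12674281629223552
centre (0.5999038058313462-0.03134369009056977j)
chamber xy (0.022089139844879258+0.0006920427625560096j) r 0.19560293728597547 angle 49.47278627931613
rel 0.19615213381205468 49.818090745086785
```

View pics/l3.png

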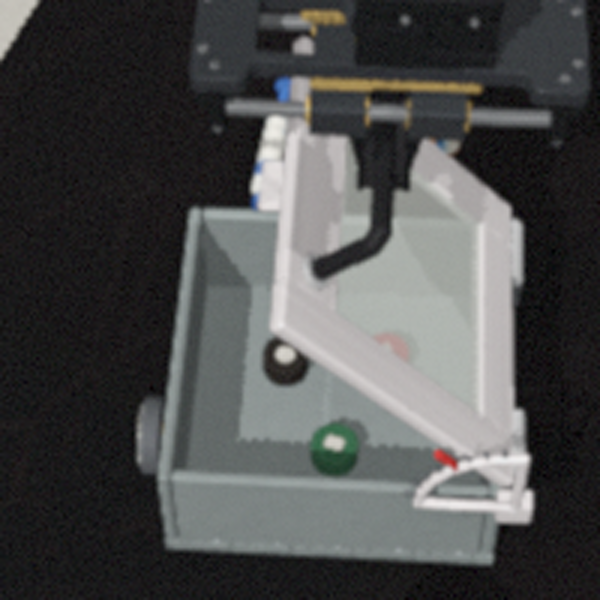

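View pics/scene5.png

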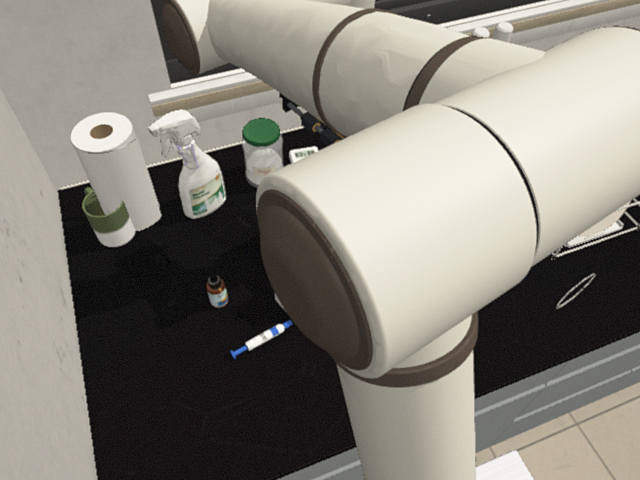

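View pics/wrist5.png

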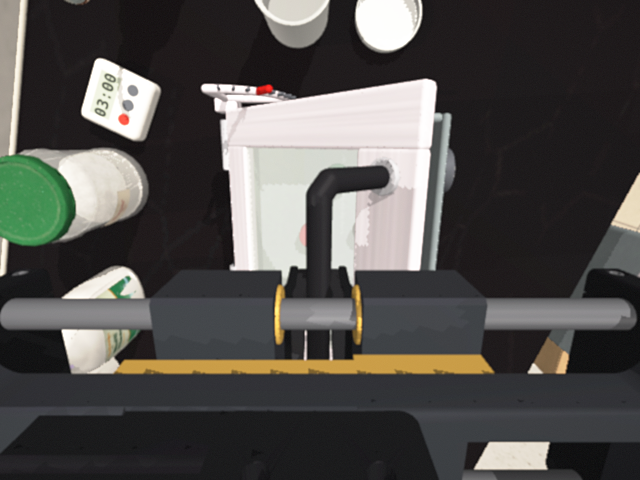

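The side view shows the lid open with the specimens visible, and the lid's right edge runs from about (302,258) to (363,297) px, near the red mark. The TCP estimates give 49–50°. I'll measure the edge slope to check.

```bash
python3 - <<'E'
import cv2
a=cv2.imread("pics/side5.png")[240:320,290:396];cv2.imwrite("pics/e1.png",cv2.resize(a,None,fx=7.5,fy=7.5,interpolation=2))
a=cv2.imread("pics/wrist5.png")[60:180,190:350];cv2.imwrite("pics/e2.png",cv2.resize(a,None,fx=5,fy=5,interpolation=2))
E
```

```text
(no output)
```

View pics/e1.png

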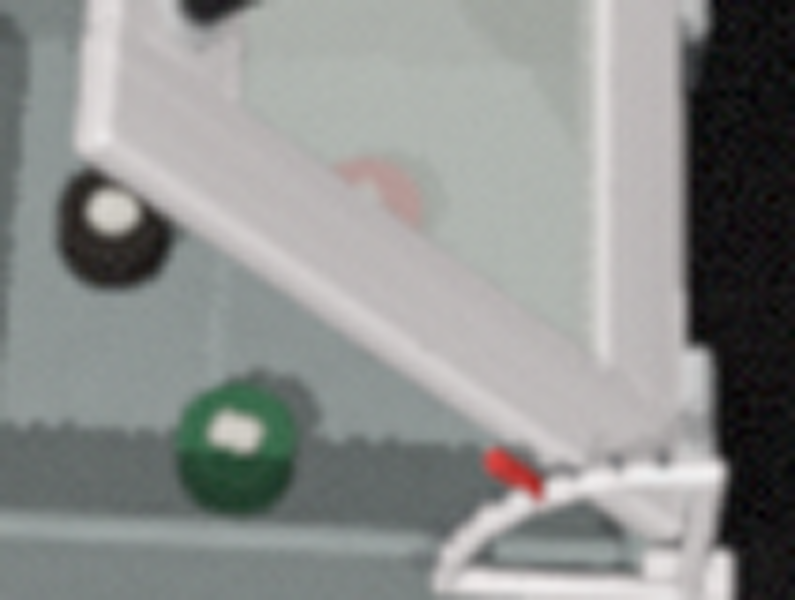

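View pics/e2.png

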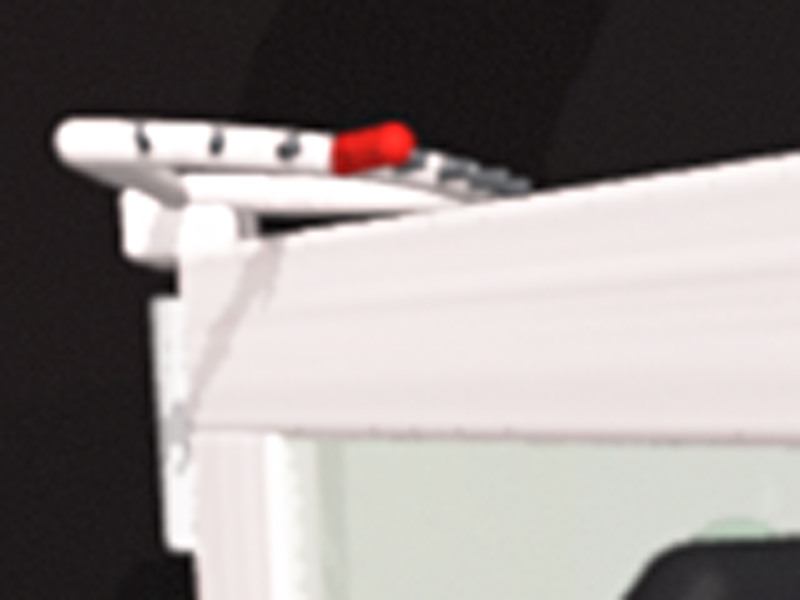

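```bash
python3 - <<'E'
from station import r,eyes
from h import *
c=eyes.capture("side");u=np.radians(17.6)
ex=np.array([np.cos(u),np.sin(u),0]);ey=np.array([-np.sin(u),np.cos(u),0]);o0=np.array([.5999,-.0313,0])
def P(p,yc):
    o,d=ray(c,p);t=(yc-(o-o0)@ey)/(d@ey);q=o+t*d;return np.array([(q-o0)@ex,q[2]])
# sub-pixel edge: bright side strip vs darker interior below, scan columns
g=cv2.cvtColor(c["img"],cv2.COLOR_BGR2GRAY).astype(float)
pts=[]
for x in range(314,354):
    y0=259.5+(x-302.5)*.703
    ys=np.arange(int(y0)-3,int(y0)+9);col=g[ys,x];d=np.diff(col);k=np.argmin(d)
    w=np.clip(-d[max(0,k-1):k+2],0,None);pts.append((x,(w*(ys[max(0,k-1):k+2]+.5)).sum()/w.sum()))
pts=np.array(pts);m=np.polyfit(pts[:,0],pts[:,1],1);res=pts[:,1]-np.polyval(m,pts[:,0]);k=abs(res)<.6;m=np.polyfit(pts[k,0],pts[k,1],1);print(m,k.sum(),res[k].std())
for yc in(-.1,):
    a,b=[P((x,np.polyval(m,x)),yc) for x in(312,355)];print("bottom edge",a,b,"angle",np.degrees(np.arctan2(a[1]-b[1],b[0]-a[0])))
# point angle: lower front corner and red mark
for p in((290+95/7.5,240+155/7.5),):
    q=P(p,-.1);print("front low corner",q,"angle about hinge",np.degrees(np.arctan2(q[1]-.1,.106-q[0]))+np.degrees(np.arctan2(5,206)))
for p in((290+490/7.5,240+458/7.5),(290+540/7.5,240+490/7.5)):
  for yc in(-.108,-.115):
    q=P(p,yc);print("red",yc,q,np.degrees(np.arctan2(q[1]-.1,.106-q[0])))
E
```

```text
Traceback (most recent call last):
ValueError: operands could not be broadcast together with shapes (2,) (3,)
```

```bash
python3 - <<'E'
from station import r,eyes
from h import *
c=eyes.capture("side");u=np.radians(17.6)
ex=np.array([np.cos(u),np.sin(u),0]);ey=np.array([-np.sin(u),np.cos(u),0]);o0=np.array([.5999,-.0313,0])
def P(p,yc):
    o,d=ray(c,p);t=(yc-(o-o0)@ey)/(d@ey);q=o+t*d;return np.array([(q-o0)@ex,q[2]])
g=cv2.cvtColor(c["img"],cv2.COLOR_BGR2GRAY).astype(float)
pts=[]
for x in range(314,354):
    y0=259.5+(x-302.5)*.703
    ys=np.arange(int(y0)-3,int(y0)+9);d=np.diff(g[ys,x]);k=1+np.argmin(d[1:-1])
    w=np.clip(-d[k-1:k+2],0,None);pts.append((x,(w*(ys[k-1:k+2]+.5)).sum()/w.sum()))
pts=np.array(pts);m=np.polyfit(pts[:,0],pts[:,1],1);res=pts[:,1]-np.polyval(m,pts[:,0]);k=abs(res)<.6;m=np.polyfit(pts[k,0],pts[k,1],1);print(m,k.sum(),res[k].std())
a,b=[P((x,np.polyval(m,x)),-.1) for x in(312,355)];print("bottom edge",a,b,"angle",np.degrees(np.arctan2(a[1]-b[1],b[0]-a[0])))
q=P((290+95/7.5,240+155/7.5),-.1);print("front low corner",q,"angle about hinge",np.degrees(np.arctan2(q[1]-.1,.106-q[0]))+np.degrees(np.arctan2(5,206)))
for p in((290+490/7.5,240+458/7.5),(290+540/7.5,240+490/7.5)):
  for yc in(-.108,-.115):
    q=P(p,yc);print("red",yc,q,np.degrees(np.arctan2(q[1]-.1,.106-q[0])))
print(r.sense()["time_s"],r.sense()["tcp_pos"])
E
```

```text
[ 0.69382969 51.07795997] 20 0.31585301804495486
bottom edge [-0.01272246  0.23259515] [0.05814501 0.14792114] angle 50.072531944640716
front low corner [-0.02682766  0.25058809] angle about hinge 49.976188345789765
red -0.108 [0.0586675  0.14971645] 46.40715420875932
red -0.115 [0.05805737 0.16178672] 52.19077398566911
red -0.108 [0.07045834 0.13660956] 45.84796807046376
red -0.115 [0.06968101 0.14886569] 53.378754435865496
17.2 [ 0.62076188 -0.02400824  0.25767749]
```

The edge slope gives 50.1° and the front corner 50.0°; TCP kinematics give 49.5–49.8°. Last check before handing in: that nothing around the chamber has moved.

```bash
python3 - <<'E'
from station import r,eyes
from h import *
for n,boxes in(("side",{"dish":(262,365,312,412),"beaker":(318,352,370,415)}),("scene",{"bottle":(203,272,232,308),"syringe":(228,328,285,360)})):
    a=cv2.imread(f"pics/{n}0.png");b=eyes.capture(n)["img"]
    for k,(x0,y0,x1,y1) in boxes.items():print(k,cv2.phaseCorrelate(*[cv2.cvtColor(i[y0:y1,x0:x1],6).astype(np.float32) for i in(a,b)]))
s=r.sense();print(s["tcp_pos"],s["gripper_width"],s["wrist_force"],s["time_s"])
print(r.finish_job())
E
```

```text
dish ((0.06098395065098572, -0.03728977287117985), 0.8372246313095093)
beaker ((-0.12214072547557464, -0.018396742844970504), 0.8860476773094248)
bottle ((0.16933615832549087, -0.19169369304875516), 0.902524432208803)
syringe ((-0.08644211628492826, -0.015641838690026333), 0.952802813363572)
[ 0.62076343 -0.024007    0.25763594] 0.12547249752161227 [-7.66557429 -3.80811368  2.9404579 ] 17.3
the job is handed in; nothing more can be done
None
```

The chamber is vented and its lid is held open at about 50° by the gripper. I handed the job in at 17.3 s.

- **Venting:** I pressed the plunger with closed fingers and the lid shut. The tip stopped at z = 0.094 m while the force climbed to about 20 N, so it was on its hard stop. After release, the cap in the side view was back at exactly its starting pixel.
- **Lid:** I gripped the bar across the chamber's front-back direction and lifted it along the hinge arc. The side camera gives 50.1° from the lid's edge slope and 50.0° from its front corner.
- **Hold:** The pose stayed steady to within about 0.1 mm over the last checks, with a wrist force of about 9 N.
- **Surroundings:** The beaker, petri dish, bottle and syringe each shifted less than 0.3 px in the images, which is noise.
- **Disagreements:**
  - The arm's position gives a slightly lower angle, 48.9–49.8° depending on the assumptions.
  - It also puts the bar about 4 mm further from the hinge than its nominal 191.6 mm. The bar may have slid slightly in the fingers, or my pose estimate is a little off.
  - I tried reading the red mark as a separate check, but it came out anywhere from 46° to 53° depending on the assumed depth, so I did not use it.

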